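# Ready the rotor mixer: lock ring, then gear lever into the green notch

### The job

Get the rotor mixer ready to run: turn the black lock ring on its chamber clockwise until the ring's white pointer lines up with the green line, then throw the red gear lever into the notch marked by the green dot and let go, so that it stays there. Leave the jar, the tube rack and the timer standing where they are.

Things in the scene. Friction and masses are not known exactly. Their poses are not given: they have to be found in the camera images.
- mixer: The rotor mixer: a cream and blue box 280 mm (x) by 400 mm (y), 100 mm tall, fixed on the bench; its flat deck is at z = 0.10 m and carries the lock ring (left, +y) and the gear lever (right, -y). Origin at the centre of its underside, z up.
- ring_centre (a point): Centre of the lock ring: a ribbed black upright cylinder, 60 mm in diameter, 24 mm tall, on the mixer's deck; a 32 mm steel cap inside it rises 4 mm above it. This point is on its upright turning axis, 12 mm above the deck; x is the mixer's x, z up. The ring turns stiffly (0.12 N m), stays where it is left, and can be gripped across its diameter from above.
- ring_pointer (a point): Tip of the ring's white pointer, 44 mm from the ring's axis, 6 mm above the deck; it turns with the ring. The pointer is a tab 8 mm wide and 6 mm tall that stands 14 mm out of the ring's foot; a white stripe on the ring's top points the same way. It starts 0.5 to 1.5 rad anticlockwise (seen from above) of the green line.
- lock_line (a point): The locked mark: inner end of a flat green line on the deck beside the ring, 8 mm wide, running radially 44 to 72 mm from the ring's axis. This point is 44 mm from the axis, so the pointer's tip stands over it when the ring is locked. There is no stop at the line: the ring can be turned at least 0.3 rad past it.
- ring (a joint): Angle of the lock ring, rad; grows anticlockwise seen from above, 0 when the pointer lies along the mixer's +x; range -0.70 to 1.45.
- lever_pivot (a point): Upright pivot axis of the gear lever, at deck height; x is the mixer's x, z up. Each notch is the gap between two small upright steel pins under the arm, 70 mm from the pivot. A sprung catch under the arm rides over the pins (about 5 N at the knob) and snaps in, centring the lever if it is let go within about 0.05 rad of the notch's middle.
- lever_knob (a point): Middle of the gear lever's red knob: an upright cylinder 22 mm in diameter, 42 mm tall, fixed to the lever; its middle 57 mm and top 78 mm above the deck, 110 mm from the pivot axis. The lever is a flat steel arm (18 to 26 mm above the deck) that swings level about the pivot.
- lever_pointer (a point): End of the lever's pointer, a red blade 4 mm wide beyond the knob, 140 mm from the pivot axis, 18 mm above the deck; the line from the pivot through the knob ends here.
- lever (a joint): Angle of the gear lever, rad; grows anticlockwise seen from above, 0 when it points along the mixer's +x; range -1.05 to 0.95. It starts parked between -1.0 and -0.7, clear of the notches. The notches lie at -0.25, 0.20 and 0.65. Away from them the lever stays where it is left (friction 0.03 N m).
- green_dot: Flat green disc, 24 mm in diameter, 2 mm thick, on the deck: it marks the notch to use. It lies 140 mm from the lever's pivot axis, so the lever's pointer is over its centre when the lever is in that notch. A yellow and a blue disc mark the other two notches; which notch is green varies.
- jar: Bystander: white jar with a green cap, 70 mm in diameter, 105 mm tall, on the bench beside the mixer; origin at the centre of its underside.
- tube_rack: Bystander: blue rack 70 x 110 mm with six capped tubes, 87 mm tall, on the bench beside the mixer; origin at the centre of its underside.
- timer: Bystander: small white timer 36 x 55 mm, 22 mm tall, lying on the mixer's deck near the lock ring; origin at the centre of its underside.

How it is judged:
By the outcome, as a careful person would: the job done as asked, in the order asked, and still so for the second after the job is handed in, with the robot touching nothing.
It also fails if it takes over 48 s, if anything falls off the work surface, if the arm or the gripper's body presses on something with over 40 N, if the wrist force passes 120 N, or if a joint passes its speed limit or range.

### The arm

A 6-joint arm with a two-finger parallel gripper is mounted at the origin on the work surface. World frame = base frame: x ahead of the robot, y to its left, z up, the work surface at z = 0. Lengths are in m, angles in degrees, forces in N, time in s.
With the tool pointing down it reaches from about 0.375 to 0.9 m from the base axis. Payload 3.1 kg.
Tool frame: the origin (TCP) lies at the very end of the fingers, on their centre line; the grasp point (between the pads) lies 19 mm behind it; z points along the fingers, y is the line along which they close (so a half turn about z gives the same grasp; the last joint's range is limited). The gripper opens to 87 mm and grips with 3 to 60 N. Pads are 19 mm wide; open, the fingers measure 117 mm over their backs; the gripper's body (75 mm by 190 mm) begins 51 mm behind the grasp point.
Start: joints at [-87.118, 30.224, 82.088, -0, 67.689, -10.227], TCP at [0.142, -0.609, 0.223] pointing down, gripper open.
Joint ranges: [-176.69, 176.69], [-43.24, 126.21], [12.49, 139.97], [-82, 262], [0, 151.66], [-163.58, 163.58]. Speed limits (degrees/s): [159.86, 159.86, 180, 180, 180, 180].

### API

Orientations are given as a 3x3 rotation matrix whose columns are the frame's x, y, z axes.
In Python, from rig import readout, cams, bot gives the robot as it stands.
- The arm moves only by the shell command python3 -m inch 'ROWS'. ROWS is JSON, a list of rows, each a list of 5 numbers: the shift along the world's x, y, z in cm, then the turn about the world's z in degrees, then the finger opening in cm, from 0 to 8.7. In form: [[dx, dy, dz, twist, fingers], ...]. A call has 1 to 10 rows; each row is the pose to reach, as a shift and turn from the pose commanded when the call began; what a row does not reach only later rows make up. A row lasts 1/12 s, in which the tool goes at most 41.7 mm and 7.16 degrees, less where a joint would pass 70% of its speed; a pose out of reach is approached as far as the arm can. A call with a gripper value outside its range is refused whole. The fingers move at their own pace and stop on an object; the grip force is fixed at half the most. Time passes only in rows, so rows that repeat a pose let the fingers close. It gives the time, the measured TCP pose, the force, the opening and the grip force at its end, in the units of the state.
- readout.read_state(): the state, without advancing time (a new reading comes with each control period).
- cams.capture(name): name is "scene" or "top"; returns a dict with "image" (480x640x3 uint8, blue, green, red), "intrinsics" (3x3 intrinsics, pixels), "xyz" and "rotation" of the camera in the world. Camera axes: x right, y down, z forward; pixel columns grow to the right and rows downward; lengths in m; the calibration is good to about 2 mm. A picture is of the moment at which its call begins. There is no depth.
- bot.hand_in(): hands the job in; it is judged then, once.
The state is a dict: "time_s": time; "joint_positions": joint angles; "qvel": joint speeds; "tau": joint torques, N m; "position": TCP position; "tcp_rot": TCP orientation; "force": force on the tool from outside, world axes, zero at the start; "moment": the same for the moment, N m; "opening": opening from 0.0 (shut) to 1.0 (fully open); "grasp_force": force on a finger pad.
Only numpy, scipy, OpenCV 4.12 (cv2) and the standard library are available. Lean on these libraries where they do the work, as an engineer would, in place of code of your own. Each camera call takes 0.05 s, during which the arm holds its last target. There are 200 camera calls.

## Working session

There is one attempt and no reset: what is moved stays moved. The work goes in short steps, Python scripts to look and compute and a shell command to move; the robot and the scene stay as the last step left them, time stands still between calls to the robot, and variables do not carry over. Pictures are saved under pics/ and viewed, at most 10 in all, crops included, and the job is handed in when it is done.

```bash
mkdir -p pics; python3 - <<'E'
from rig import readout,cams,bot
import cv2,numpy as np
for n in("scene","top"):
    c=cams.capture(n); cv2.imwrite(f"pics/{n}0.png",c["image"]); print(n,np.round(c["intrinsics"],1).tolist(),np.round(c["xyz"],4),np.round(c["rotation"],4).tolist())
s=readout.read_state(); print(s["time_s"],s["position"],np.round(s["tcp_rot"],3),s["force"],s["opening"])
E
```

```text
scene [[437.8, 0.0, 319.6], [0.0, 437.8, 237.8], [0.0, 0.0, 1.0]] [ 0.9761 -0.0216  0.8203] [[0.1237, 0.8574, -0.4995], [0.9922, -0.1131, 0.0517], [-0.0122, -0.502, -0.8648]]
top [[512.0, 0.0, 318.3], [0.0, 512.0, 229.9], [0.0, 0.0, 1.0]] [0.4914 0.027  1.0394] [[0.0014, -0.9952, 0.0979], [-0.9999, -0.0026, -0.0116], [0.0118, -0.0979, -0.9951]]
0.1 [ 0.14175007 -0.60804435  0.22170831] [[ 0.974  0.227 -0.   ]
 [ 0.227 -0.974  0.002]
 [ 0.    -0.002 -1.   ]] [ 0.32483969  0.04701986 -0.26452256] 1.0010911631199204
```

View pics/top0.png

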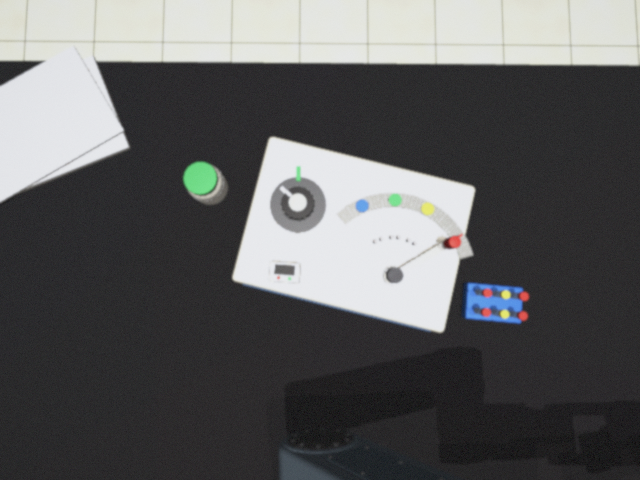

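View pics/scene0.png

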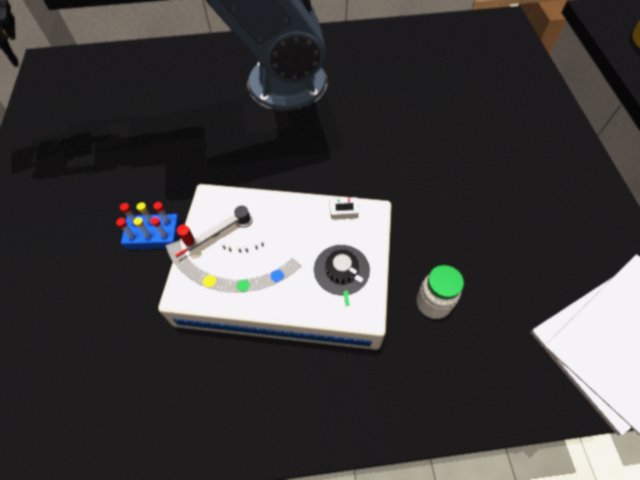

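The top view shows the ring at (298,203) with its pointer up-left (285,190) and the green line at (298,173). The discs are blue (362,206), green (395,200) and yellow (428,209), so the green notch is the middle one at 0.20. The knob is at (455,241) and the pivot at (395,275).

```bash
cat > h.py <<'E'
from rig import readout,cams,bot
import cv2,numpy as np
def ray(c,p,z):
    d=c["rotation"]@np.linalg.solve(c["intrinsics"],[p[0],p[1],1.]); o=np.array(c["xyz"])
    return (o+d*(z-o[2])/d[2])[:2]
def blobs(c,lo,hi,box,amin=8):
    x0,y0,x1,y1=box; h=cv2.cvtColor(c["image"],cv2.COLOR_BGR2HSV)
    m=cv2.inRange(h,np.array(lo),np.array(hi)); k=np.zeros_like(m); k[y0:y1,x0:x1]=m[y0:y1,x0:x1]
    n,_,st,ce=cv2.connectedComponentsWithStats(k)
    return [(ce[i],st[i]) for i in np.argsort(-st[1:,4])+1 if st[i,4]>=amin],k
C={"g":((45,90,60),(85,255,255)),"y":((20,90,60),(35,255,255)),"b":((100,90,60),(125,255,255))}
E
python3 - <<'E'
from h import *
B={"top":dict(disc=(340,185,450,225),line=(285,155,312,190),ring=(265,172,332,235)),
"scene":dict(disc=(195,262,292,298),line=(335,285,358,312),ring=(310,240,372,300))}
for n in B:
    c=cams.capture(n); b=B[n]; P=[]
    for k in "ygb":
        bl,_=blobs(c,*C[k],b["disc"]); P.append(ray(c,bl[0][0],.102)); print(n,k,bl[0][0].round(1),bl[0][1][4],P[-1].round(4))
    A=np.array([[np.cos(a),np.sin(a)] for a in(-.25,.2,.65)])*.14; P=np.array(P)
    a0=A-A.mean(0);p0=P-P.mean(0)
    yaw=np.arctan2((a0[:,0]*p0[:,1]-a0[:,1]*p0[:,0]).sum(),(a0*p0).sum()); R=np.array([[np.cos(yaw),-np.sin(yaw)],[np.sin(yaw),np.cos(yaw)]])
    piv=P.mean(0)-R@A.mean(0); print("yaw",yaw,"pivot",piv,"res",((A@R.T+piv-P)*1e3).round(1).tolist())
    _,m=blobs(c,*C["g"],b["line"]); yx=np.argwhere(m)[:,::-1]; W=np.array([ray(c,p,.1005) for p in yx]); mu=W.mean(0); u=np.linalg.svd(W-mu)[2][0]; u*=np.sign(u[0]); print("line mid",mu,"dir",np.arctan2(u[1],u[0]),"ring centre from line",mu-.058*u)
    x0,y0,x1,y1=b["ring"]; cv2.imwrite(f"pics/r_{n}.png",cv2.resize(c["image"][y0:y1,x0:x1],None,fx=8,fy=8,interpolation=cv2.INTER_CUBIC))
    bl,_=blobs(c,(0,0,110),(179,60,255),(b["ring"]),4)
    for ce,st in bl[:4]: print("white",ce.round(1),st.tolist(),ray(c,ce,.128).round(4))
    bx=(440,228,470,256) if n=="top" else (172,215,205,262)
    h=[]
    for lo,hi in (((0,120,60),(8,255,255)),((172,120,60),(179,255,255))): h+=[(ce.round(1),st[4],ray(c,ce,.16).round(3)) for ce,st in blobs(c,lo,hi,bx)[0]]
    print("red",h)
im=[cv2.resize(cv2.imread(f"pics/r_{n}.png"),(400,400)) for n in B]; cv2.imwrite("pics/rings.png",np.hstack(im))
E
```

```text
top y [427.3 208.5] 111 [ 0.6239 -0.1858]
top g [394.7 199.6] 100 [ 0.6405 -0.1255]
top b [361.6 205.5] 115 [ 0.6293 -0.0641]
yaw -0.24394738216456285 pivot [ 0.5006746  -0.11935746] res [[0.0, 0.0], [0.0, -0.0], [-0.0, -0.0]]
line mid [0.68860157 0.05397948] dir 0.005368241513015732 ring centre from line [0.63060241 0.05366812]
white [298. 203.] [265, 172, 67, 63, 3635] [0.6295 0.053 ]
red [(array([452.7, 241.6]), np.int32(133), array([ 0.558, -0.216]))]
scene y [208.9 280.6] 130 [ 0.6238 -0.1873]
scene g [242.7 285. ] 115 [ 0.6403 -0.1271]
scene b [276.7 275.4] 126 [ 0.6293 -0.0654]
yaw -0.24517674725313732 pivot [ 0.50054632 -0.12072212] res [[-0.0, 0.1], [0.1, 0.1], [-0.0, -0.2]]
line mid [0.68576467 0.05237019] dir 0.004242818211348531 ring centre from line [0.62776519 0.05212411]
white [339.2 269.1] [310, 240, 62, 60, 1662] [0.6439 0.0461]
white [345.8 265.7] [333, 254, 31, 29, 379] [0.6389 0.0585]
red [(array([185.4, 234.5]), np.int32(214), array([ 0.557, -0.215])), (array([180.6, 252.4]), np.int32(32), array([ 0.592, -0.223])), (array([178.3, 229.2]), np.int32(18), array([ 0.545, -0.228]))]
```

View pics/rings.png

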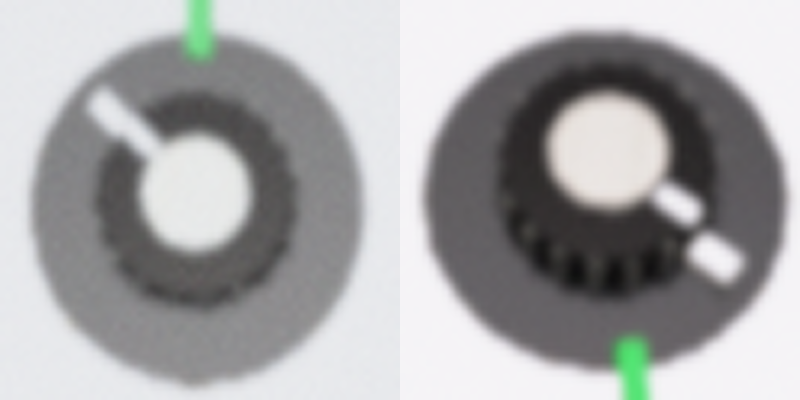

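The crops show the steel cap at top (298.0,202.7) and scene (342.2,262.5), and the pointer's outer end at about top (281.3,187) and scene (362,280).

```bash
python3 - <<'E'
from h import *
for n,cap,tip in(("top",(298,202.7),(281,187)),("scene",(342.2,262.5),(362,280))):
    c=cams.capture(n); a=ray(c,cap,.128); t=ray(c,tip,.108); d=t-a
    print(n,a.round(4),t.round(4),np.hypot(*d).round(4),np.degrees(np.arctan2(d[1],d[0])).round(1))
s=readout.read_state(); print(s["position"],np.degrees(np.arctan2(s["tcp_rot"][1][1],s["tcp_rot"][0][1])),s["joint_positions"])
E
```

```text
top [0.6301 0.0529] [0.6623 0.0849] 0.0454 44.9
scene [0.6317 0.0532] [0.6608 0.0851] 0.0431 47.6
[ 0.141777   -0.60843855  0.22221713] -76.88932928160226 [-8.71174841e+01  3.02424977e+01  8.21105980e+01  7.13305360e-05
  6.76895121e+01 -1.02281792e+01]
```

```bash
python3 -m inch '[[24.5,33,0,0,8.7],[24.5,33,0,0,8.7],[24.5,33,0,0,8.7],[24.5,33,0,0,8.7],[24.5,33,0,0,8.7],[24.5,33,0,0,8.7],[24.5,33,0,0,8.7],[24.5,33,0,0,8.7],[24.5,33,0,0,8.7],[24.5,33,0,0,8.7]]'; python3 -m inch '[[24.4,33.1,0,0,8.7],[24.4,33.1,0,0,8.7],[24.4,33.1,0,0,8.7],[24.4,33.1,0,0,8.7],[24.4,33.1,0,0,8.7],[24.4,33.1,0,0,8.7],[24.4,33.1,0,0,8.7],[24.4,33.1,0,0,8.7],[24.4,33.1,0,0,8.7],[24.4,33.1,0,0,8.7]]'; python3 -m inch '[[0,0,0,0,8.7],[0,0,0,0,8.7],[0,0,0,0,8.7]]'
```

```text
time_s: 1.13
position: [0.3877, -0.2763, 0.2227]
tcp_rot: [[0.974, 0.227, 0.0], [0.227, -0.974, 0.0], [0.0, -0.0, -1.0]]
force: [0.8, -0.6, 1.0]
opening: 1.001
grasp_force: 0.0
time_s: 1.97
position: [0.632, 0.055, 0.2226]
tcp_rot: [[0.974, 0.228, 0.001], [0.228, -0.974, 0.0], [0.001, -0.0, -1.0]]
force: [0.4, -0.5, -0.9]
opening: 1.0
grasp_force: 0.0
time_s: 2.22
position: [0.6301, 0.0522, 0.2221]
tcp_rot: [[0.974, 0.228, -0.002], [0.228, -0.974, -0.0], [-0.002, 0.0, -1.0]]
force: [-0.2, -0.9, -0.6]
opening: 1.003
grasp_force: 0.0
```

```bash
python3 -m inch '[[0,0.1,-3,0,8.7],[0,0.1,-6,0,8.7],[0,0.1,-8,0,8.7],[0,0.1,-9.5,0,8.7],[0,0.1,-10.5,0,8.7],[0,0.1,-11.2,0,8.7],[0,0.1,-11.2,0,8.7],[0,0.1,-11.2,0,8.7]]'; python3 -m inch '[[0,0,0,0,5.8],[0,0,0,0,5.8],[0,0,0,0,5.8],[0,0,0,0,5.8],[0,0,0,0,5.8],[0,0,0,0,5.8],[0,0,0,0,5.8],[0,0,0,0,5.8],[0,0,0,0,5.8],[0,0,0,0,5.8]]'
```

```text
time_s: 2.88
position: [0.631, 0.0527, 0.111]
tcp_rot: [[0.974, 0.226, 0.001], [0.226, -0.974, -0.0], [0.001, 0.0, -1.0]]
force: [0.7, 0.5, 0.4]
opening: 0.997
grasp_force: 0.0
time_s: 3.72
position: [0.6311, 0.0528, 0.1108]
tcp_rot: [[0.974, 0.227, 0.001], [0.227, -0.974, -0.001], [0.0, 0.001, -1.0]]
force: [-0.2, -2.6, 2.2]
opening: 0.673
grasp_force: 30.0
```

```bash
python3 -m inch '[[0,0,0,-5,5],[0,0,0,-10,5],[0,0,0,-15,5],[0,0,0,-20,5],[0,0,0,-25,5],[0,0,0,-30,5],[0,0,0,-35,5],[0,0,0,-40,5],[0,0,0,-44,5],[0,0,0,-45,5]]'; python3 -m inch '[[0,0,0,0,5],[0,0,0,0,5],[0,0,0,0,5]]'
python3 - <<'E'
from h import *
ims=[]
for n,b in(("top",(250,140,350,240)),("scene",(295,220,395,320))):
    c=cams.capture(n); x0,y0,x1,y1=b; ims.append(cv2.resize(c["image"][y0:y1,x0:x1],(400,400),interpolation=cv2.INTER_CUBIC))
cv2.imwrite("pics/r2.png",np.hstack(ims))
E
```

```text
time_s: 4.55
position: [0.6311, 0.0531, 0.1108]
tcp_rot: [[0.848, -0.529, 0.001], [-0.529, -0.848, -0.0], [0.001, -0.0, -1.0]]
force: [-0.6, -2.2, 2.5]
opening: 0.677
grasp_force: 30.0
time_s: 4.8
position: [0.6311, 0.0531, 0.1109]
tcp_rot: [[0.849, -0.528, 0.001], [-0.528, -0.849, -0.0], [0.001, -0.0, -1.0]]
force: [0.8, -2.5, 3.7]
opening: 0.681
grasp_force: 30.0
```

View pics/r2.png

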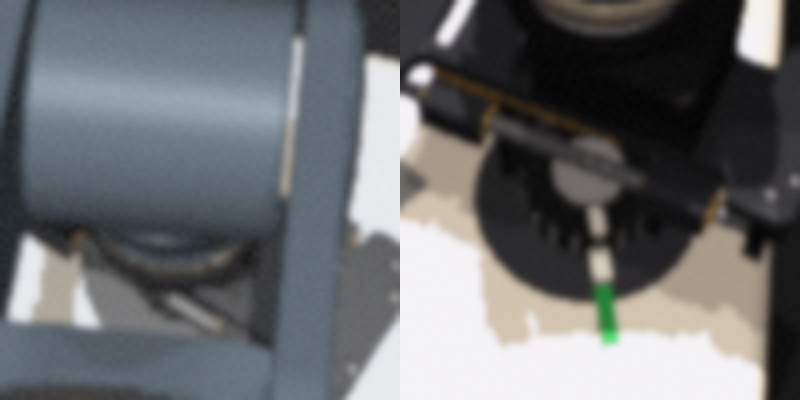

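The scene view shows the white pointer tab at crop (600,265) meeting the green line at (605,310): nearly aligned. I'll measure the residual before letting go.

```bash
python3 - <<'E'
from h import *
c=cams.capture("scene"); ctr=np.array([.6305,.053])
h=cv2.cvtColor(c["image"],cv2.COLOR_BGR2HSV)
for nm,m,box,z in(("line",cv2.inRange(h,*map(np.array,C["g"])),(338,286,356,310),.1005),("tab",cv2.inRange(h,np.array((0,0,125)),np.array((40,90,255))),(340,280,352,291),.106),("stripe",cv2.inRange(h,np.array((0,0,125)),np.array((40,90,255))),(338,271,352,279),.124)):
    x0,y0,x1,y1=box; p=np.argwhere(m[y0:y1,x0:x1])[:,::-1]+[x0,y0]; W=np.array([ray(c,q,z) for q in p]); mu=W.mean(0); d=mu-ctr
    print(nm,len(p),p.mean(0),mu.round(4),np.hypot(*d).round(4),np.degrees(np.arctan2(d[1],d[0])).round(2))
E
```

```text
line 56 [345.91071429 296.83928571] [0.6858 0.0525] 0.0553 -0.5
tab 35 [344.94285714 285.97142857] [0.6674 0.0534] 0.0369 0.67
stripe 17 [343.94117647 274.64705882] [0.6537 0.0531] 0.0232 0.22
```

```bash
python3 -m inch '[[0,0,0,-1,5],[0,0,0,-1,5],[0,0,0,-1,8.7],[0,0,0,-1,8.7],[0,0,0,-1,8.7],[0,0,0,-1,8.7],[0,0,0,-1,8.7],[0,0,0,-1,8.7],[0,0,1,-1,8.7],[0,0,3,-1,8.7]]'; python3 -m inch '[[0,0,4,0,8.7],[0,0,8,0,8.7],[-2,-5,8,-6,8.7],[-4,-9,8,-13,8.7],[-6,-13,8,-20,8.7],[-7.4,-17,8,-26,8.7],[-7.4,-21,8,-26,8.7],[-7.4,-25,8,-26,8.7],[-7.4,-26.9,8,-26,8.7],[-7.4,-26.9,8,-26,8.7]]'
python3 - <<'E'
from h import *
import os
ims=[]
for n,b in(("top",(250,140,350,240)),("scene",(295,220,395,320))):
    c=cams.capture(n); x0,y0,x1,y1=b; ims.append(cv2.resize(c["image"][y0:y1,x0:x1],(400,400),interpolation=cv2.INTER_CUBIC))
cv2.imwrite("pics/r3.png",np.hstack(ims))
s=readout.read_state(); print(s["position"],s["joint_positions"])
E
```

```text
time_s: 5.78
position: [0.6287, 0.0536, 0.1387]
tcp_rot: [[0.84, -0.543, -0.006], [-0.543, -0.84, 0.001], [-0.006, 0.003, -1.0]]
force: [0.4, -0.1, -0.7]
opening: 0.993
grasp_force: 0.0
time_s: 6.62
position: [0.5573, -0.2231, 0.2218]
tcp_rot: [[0.511, -0.859, 0.004], [-0.859, -0.511, -0.005], [0.006, -0.0, -1.0]]
force: [0.0, -0.3, 0.8]
opening: 1.003
grasp_force: 0.0
[ 0.5565989  -0.21714707  0.22110932] [-3.20358979e+01  2.81639026e+01  8.62894474e+01  3.48592899e-02
  6.55169829e+01  1.17023623e+02]
```

View pics/r3.png

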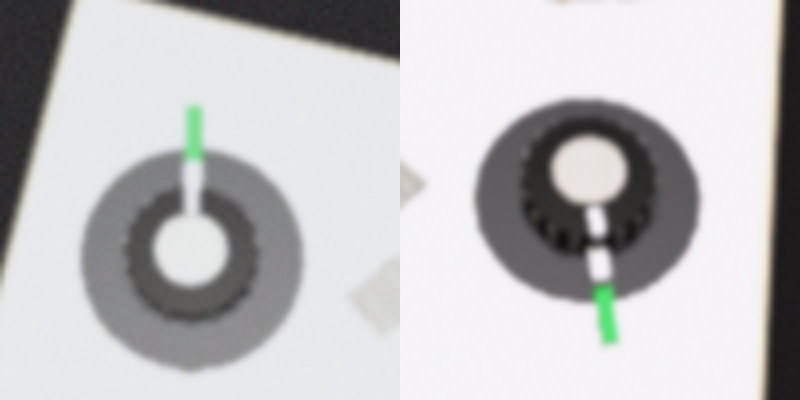

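The pointer now meets the green line in both views (top crop: line x≈194, tab x≈193; scene crop: tab (599,265), line (606,312)). I'll run one numeric check, then go down on the knob.

```bash
python3 - <<'E'
from h import *
for n,bl,bt,bs,cap in(("top",(290,160,308,181),(290,180,306,189),(290,190,305,193),(297.7,202.6)),("scene",(338,288,356,310),(340,280,352,291),(338,270,352,279),(342.2,262.5))):
    c=cams.capture(n); h=cv2.cvtColor(c["image"],cv2.COLOR_BGR2HSV); ctr=ray(c,cap,.128); g=cv2.inRange(h,*map(np.array,C["g"])); w=cv2.inRange(h,np.array((0,0,185)),np.array((179,50,255)))
    for nm,m,box,z in(("line",g,bl,.1005),("tab",w,bt,.106),("stripe",w,bs,.124)):
        x0,y0,x1,y1=box; p=np.argwhere(m[y0:y1,x0:x1])[:,::-1]+[x0,y0]
        if not len(p): continue
        W=np.array([ray(c,q,z) for q in p]); mu=W.mean(0); d=mu-ctr
        print(n,nm,len(p),p.mean(0).round(1),mu.round(4),np.hypot(*d).round(4),np.degrees(np.arctan2(d[1],d[0])).round(2))
E
python3 -m inch '[[0,0.1,-3,0,8.7],[0,0.1,-5,0,8.7],[0,0.1,-7,0,8.7],[0,0.1,-8.2,0,8.7],[0,0.1,-8.2,0,8.7],[0,0.1,-8.2,0,8.7]]'
```

```text
top line 34 [298.  172.8] [0.6905 0.054 ] 0.0602 0.51
top tab 42 [297.9 183.8] [0.6687 0.054 ] 0.0385 0.8
top stripe 12 [297.5 191. ] [0.6521 0.054 ] 0.0218 1.55
scene line 55 [345.9 296.9] [0.686  0.0524] 0.0543 -0.81
scene tab 35 [344.5 285.9] [0.6672 0.0527] 0.0355 -0.8
scene stripe 26 [343.5 273.9] [0.6522 0.0525] 0.0205 -1.85
time_s: 7.32
position: [0.5566, -0.2128, 0.1383]
tcp_rot: [[0.519, -0.855, -0.001], [-0.855, -0.519, 0.001], [-0.002, 0.001, -1.0]]
force: [0.2, 0.6, 0.7]
opening: 0.998
grasp_force: 0.0
```

```bash
python3 -m inch '[[0,0,0,0,1.5],[0,0,0,0,1.5],[0,0,0,0,1.5],[0,0,0,0,1.5],[0,0,0,0,1.5],[0,0,0,0,1.5],[0,0,0,0,1.5],[0,0,0,0,1.5],[0,0,0,0,1.5],[0,0,0,0,1.5]]'; python3 -m inch '[[0,0,0,0,1.5],[0,0,0,0,1.5],[0,0,0,0,1.5],[0,0,0,0,1.5]]'
```

```text
time_s: 8.15
position: [0.5567, -0.2147, 0.1385]
tcp_rot: [[0.517, -0.856, -0.0], [-0.856, -0.517, 0.0], [-0.0, 0.0, -1.0]]
force: [-0.7, 0.5, 0.6]
opening: 0.322
grasp_force: 0.0
time_s: 8.48
position: [0.5568, -0.2147, 0.1385]
tcp_rot: [[0.517, -0.856, -0.0], [-0.856, -0.517, 0.0], [-0.0, 0.0, -1.0]]
force: [0.1, 0.7, 0.1]
opening: 0.242
grasp_force: 30.0
```

```bash
python3 -m inch '[[0.86,0.56,0,5.4,1.5],[1.61,1.16,0,10.4,1.5],[2.3,1.82,0,15.4,1.5],[2.94,2.54,0,20.4,1.5],[3.51,3.31,0,25.4,1.5],[4.01,4.13,0,30.4,1.5],[4.44,4.99,0,35.4,1.5],[4.79,5.88,0,40.4,1.5],[5.06,6.8,0,45.4,1.5],[5.25,7.74,0,50.4,1.5]]'; python3 -m inch '[[0.11,0.95,0,5,1.5],[0.13,1.24,0,6.5,1.5],[0.13,1.24,0,6.5,1.5],[0.13,1.24,0,6.5,1.5]]'
```

```text
time_s: 9.32
position: [0.6086, -0.1388, 0.1385]
tcp_rot: [[0.99, -0.142, -0.002], [-0.142, -0.99, -0.004], [-0.001, 0.004, -1.0]]
force: [-5.2, -15.1, -0.4]
opening: 0.246
grasp_force: 30.0
time_s: 9.65
position: [0.6101, -0.125, 0.1385]
tcp_rot: [[0.999, -0.036, -0.001], [-0.036, -0.999, -0.0], [-0.001, 0.0, -1.0]]
force: [-2.1, -0.5, 0.8]
opening: 0.244
grasp_force: 30.0
```

```bash
python3 -m inch '[[0,0,0,0,5],[0,0,0,0,5],[0,0,0,0,5],[0,0,0,0,5],[0,0,0,0,5],[0,0,0,0,5],[0,0,2,0,5],[0,0,5,0,5],[0,0,8,0,5],[0,0,10,0,5]]'; python3 -m inch '[[-4,-4,2,0,5],[-8,-8,2,0,5],[-10,-12,2,0,5],[-12,-16,2,0,5],[-14,-20,2,0,5],[-15,-24,2,0,5],[-15,-27,2,0,5],[-15,-27,2,0,5],[-15,-27,2,0,5]]'
python3 - <<'E'
from h import *
ims=[]
for n,b in(("top",(225,130,485,335)),("scene",(155,180,415,385))):
    c=cams.capture(n); x0,y0,x1,y1=b; ims.append(cv2.resize(c["image"][y0:y1,x0:x1],(400,315),interpolation=cv2.INTER_CUBIC))
    for lo,hi in (((0,120,60),(8,255,255)),((172,120,60),(179,255,255))):
        bx=(380,190,420,230) if n=="top" else (225,225,262,290)
        for ce,st in blobs(c,lo,hi,bx)[0]:
            k=ray(c,ce,.158); d=k-[.5006,-.12]; print(n,ce.round(1),st[4],k.round(4),"lever",(np.arctan2(d[1],d[0])+.2445).round(3))
cv2.imwrite("pics/end.png",np.hstack(ims))
E
```

```text
time_s: 10.48
position: [0.6116, -0.1252, 0.2413]
tcp_rot: [[0.999, -0.035, 0.003], [-0.035, -0.999, -0.001], [0.003, 0.001, -1.0]]
force: [-0.1, -0.6, 0.1]
opening: 0.571
grasp_force: 0.0
time_s: 11.23
position: [0.4592, -0.4014, 0.2587]
tcp_rot: [[0.999, -0.041, 0.001], [-0.041, -0.999, -0.005], [0.001, 0.005, -1.0]]
force: [0.1, 0.7, -0.5]
opening: 0.577
grasp_force: 0.0
top [398.9 209.8] 143 [ 0.6137 -0.1236] lever 0.213
scene [237.8 255.1] 202 [ 0.6094 -0.1253] lever 0.196
scene [242. 276.] 31 [ 0.6499 -0.1196] lever 0.247
```

View pics/end.png

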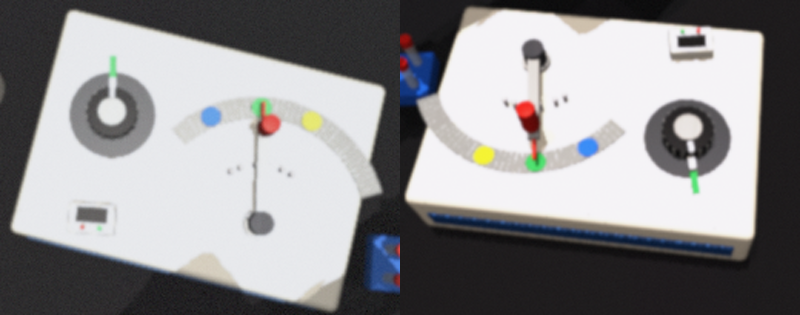

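The lever's red pointer is over the green dot (top crop (261,107), scene crop (535,160)). The ring pointer is still in line with the green line, and the timer and rack haven't moved.

```bash
python3 -c "
from rig import bot; print(bot.hand_in())"
```

```text
the job is handed in; nothing more can be done
None
```

The ring is locked at the green line, to within about 1°. The lever is in the green-dot notch (measured at about 0.20 rad), with nothing else touched, and I handed the job in at about 11 s on the robot's clock; the hand-in call returned no verdict.

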